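Sort two chopper drive sleeves by fit on the spindle

TASK

The two blue drive sleeves of the food choppers got mixed up: find the one whose bore fits over the steel spindle of the white chopper base, slide it fully home on the spindle and leave it there. Put the other one, whose bore is too small for the spindle, in the tray on the hob.

Things in the scene. Friction and masses are not known exactly. Their poses are not given: they have to be found in the camera images.
- sleeve_wide_centre (a point): centre (half-way up) of the loose blue plastic sleeve that fits: a plain tube 50 mm outside diameter, 50 mm tall, with a 34 mm through bore, 60 g, standing upright on the worktop; z is its bore axis. It may change places with the other sleeve.
- sleeve_narrow_centre (a point): centre (half-way up) of the loose blue plastic sleeve that does not fit: same 50 mm outside diameter, 50 mm height, colour and weight, but with a through bore of only 10 mm; standing upright on the worktop; z is its bore axis.
- chopper: fixed white round motor base of a small food chopper, 130 mm diameter, with a flat deck 104 mm across at 40 mm height. A steel spindle 15 mm in diameter stands upright in the middle of the deck and rises 55 mm above it (tip 95 mm above the worktop); its last 15 mm taper to 11 mm. Origin: centre of the underside, on the spindle axis and on the worktop; z up. A sleeve fully home stands on the deck with its centre 65 mm above this origin.
- tray: fixed shallow pale tray, 322 mm long (its x axis) by 147 mm wide (its y axis), rim 18 mm high, flat floor about 270 x 100 mm, 2 mm above its underside, lying on the black glass hob. Origin: centre of the underside; z up. A sleeve standing in it has its centre 27 mm above this origin.
Mind the look-alikes: they are no part of the job. Leave any red look-alike of the part that bears sleeve_narrow_centre alone.

How it is judged:
At the end, for the whole second after the job is handed in: Wide-bore sleeve over the spindle: axes within 15 mm, centre 59 to 71 mm above the chopper's underside, upright within 10 degrees. Narrow-bore sleeve in the tray, standing or lying: centre within 150 mm along, 65 mm across, under 45 mm above its underside. Both released, at rest; any order (horizontal distance between sleeve_wide_centre and chopper below 0.015 m and z of sleeve_wide_centre in the frame of chopper between 0.059 and 0.071 m and angle between sleeve_wide_centre's own z axis and vertical below 0.175 rad and x of sleeve_narrow_centre in the frame of tray between -0.15 and 0.15 m and y of sleeve_narrow_centre in the frame of tray between -0.065 and 0.065 m and z of sleeve_narrow_centre in the frame of tray below 0.045 m and linear speed of each of sleeve_wide, sleeve_narrow below 0.03 m/s); the robot touches nothing.
It also fails if it takes over 53 s, if anything falls off the work surface, if the arm or the gripper's body presses on something with over 40 N, if the wrist force passes 120 N, or if a joint passes its speed limit or range.

ROBOT

A 6-joint arm with a two-finger parallel gripper is mounted at the origin on a cart in front of the work surface, level with it; the furniture and walls round the work are solid. World frame = base frame: x ahead of the robot, y to its left, z up, the work surface at z = 0. Lengths are in m, angles in rad, forces in N, time in s.
With the tool pointing down it reaches from about 0.3 to 1 m from the base axis. Payload 5.1 kg.
Tool frame: the origin (TCP) lies on the mounting face of the last link; the fingertips stand 190 mm ahead of it and the grasp point (between the pads) lies 171 mm ahead of it; z points along the fingers, y is the line along which they close (so a half turn about z gives the same grasp; the last joint's range is limited). The gripper opens to 95 mm and grips with 3 to 60 N. Pads are 20 mm wide; open, the fingers measure 119 mm over their backs; the gripper's body (75 mm by 180 mm) begins 59 mm behind the grasp point.
Start: joints at [-1.186, 0.124, 1.65, -0, 1.367, -0.083], TCP at [0.293, -0.58, 0.405] pointing down, gripper open.
Joint ranges: [-2.61, 2.61], [-1.02, 2.33], [0.03, 2.71], [-1.35, 4.49], [0.32, 2.68], [-2.91, 2.91]. Speed limits (rad/s): [2.57, 2.57, 3.14, 3.14, 3.14, 3.14].

INTERFACE

Orientations are given as a unit quaternion [w, x, y, z].
In Python, from rig import bot gives the robot as it stands.
- The arm moves only by the shell command python3 -m crank 'ROWS' [FORCE]. ROWS is text: rows parted by semicolons, each of 7 numbers parted by spaces: the finger opening in m, from 0 to 0.0951, then the shift along the tool's x, y, z in m, then the turn, a rotation vector about the tool's x, y, z in rad. A call has 1 to 12 rows; each row shifts and turns the commanded pose from where the row before left it, along the tool's axes as they then stand; what a row does not reach is not made up. A row lasts 1/8 s, in which the tool goes at most 62.5 mm and 10.7 degrees, less where a joint would pass 70% of its speed; a pose out of reach is approached as far as the arm can. A call is refused whole if a number of a shift passes 0.0625 or a number of a turn 0.188, either way. A call with a gripper value outside its range is refused whole. The fingers move at their own pace and stop on an object; FORCE is the grip in N (left out, the last holds). Time passes only in rows, so rows that do not move let the fingers close. It gives the time, the measured TCP pose, the force, the opening and the grip force at its end, in the units of the state.
- bot.get_state(): the state, without advancing time (a new reading comes with each control period).
- bot.camera(name): name is "side" or "top"; returns the picture (384x512x3 uint8, red, green, blue); there is no depth.
- bot.calibration(name): a dict with "fx", "fy", "cx", "cy" (pixels), "eye" and "rotation" of the camera in the world. Camera axes: x right, y down, z forward; pixel columns grow to the right and rows downward; lengths in m; the calibration is good to about 2 mm. A picture is of the moment at which its call begins. calibration takes no time and is no camera call.
- bot.finish_job(): hands the job in; it is judged then, once.
The state is a dict: "t": time; "joint_pos": joint angles; "dq": joint speeds; "joint_torque": joint torques, N m; "ee_pos": TCP position; "tcp_rot": TCP orientation; "contact_force": force on the tool from outside, world axes, zero at the start; "ft_torque": the same for the moment, N m; "finger_gap": opening from 0.0 (shut) to 1.0 (fully open); "gripper_force": force on a finger pad.
Only numpy, scipy, OpenCV 4.12 (cv2) and the standard library are available. Lean on these libraries where they do the work, as an engineer would, in place of code of your own. Each camera call takes 0.05 s, during which the arm holds its last target. There are 200 camera calls.

## Working session

There is one attempt and no reset: what is moved stays moved. The work goes in short steps, Python scripts to look and compute and a shell command to move; the robot and the scene stay as the last step left them, time stands still between calls to the robot, and variables do not carry over. Pictures are saved under pics/ and viewed, at most 10 in all, crops included, and the job is handed in when it is done.

```bash
mkdir -p pics; python3 - <<'E'
from rig import bot
import cv2
for n in("top","side"):
    cv2.imwrite(f"pics/{n}0.png",cv2.resize(bot.camera(n)[:,:,::-1],(800,600),interpolation=cv2.INTER_CUBIC)); print(n,bot.calibration(n))
print(bot.get_state())
E
```

```text
top {'fx': 377.2417331430507, 'fy': 377.2417331430507, 'cx': 253.45464046234613, 'cy': 186.7915180702019, 'eye': array([ 0.44713343, -0.02566849,  1.17664357]), 'rotation': array([ 0.05047288, -0.70307071,  0.70766065, -0.04858475])}
side {'fx': 494.3889084931995, 'fy': 494.3889084931995, 'cx': 250.00076931004963, 'cy': 201.5455457898383, 'eye': array([-0.21544327, -0.13058319,  1.27256888]), 'rotation': array([-0.22196112,  0.72368109, -0.62494931,  0.19093795])}
{'t': 0.1, 'joint_pos': array([-1.18559940e+00,  1.24420463e-01,  1.65152252e+00, -1.15428990e-05,
        1.36748021e+00, -8.26062307e-02]), 'dq': array([-0.00107735, -0.00023353, -0.00372153,  0.00034687,  0.00197609,
        0.00068841]), 'joint_torque': array([ 5.16223790e-04, -4.18881118e+01, -3.61096787e+01,  7.76107516e-02,
        4.61270765e-02, -6.87024999e-05]), 'ee_pos': array([ 0.29298756, -0.5799727 ,  0.40363103]), 'tcp_rot': array([-9.03965876e-04,  9.72768835e-01,  2.31775659e-01, -1.43535822e-04]), 'contact_force': array([0.22631437, 0.45437423, 0.3928886 ]), 'ft_torque': array([-0.03330639, -0.06157927,  0.03452251]), 'gripper_force': 0.0, 'finger_gap': 1.0006457120369372}
```

View pics/top0.png

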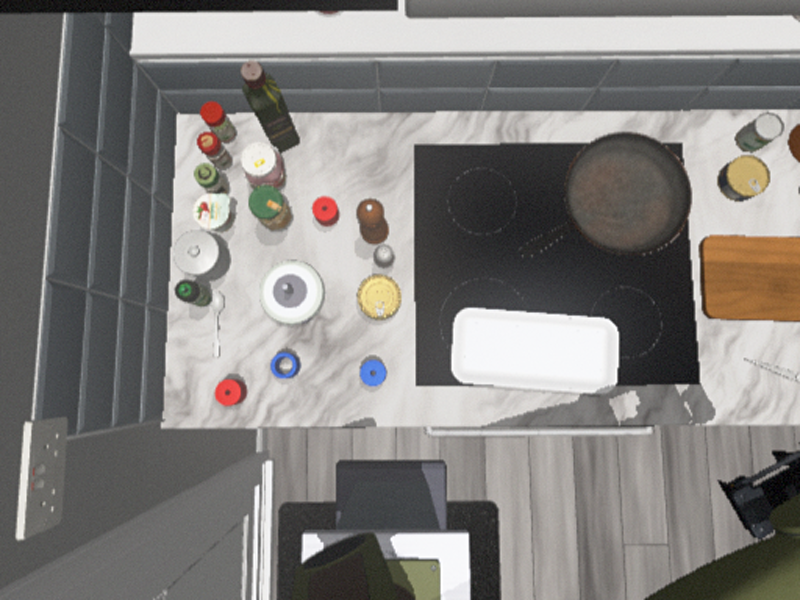

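View pics/side0.png

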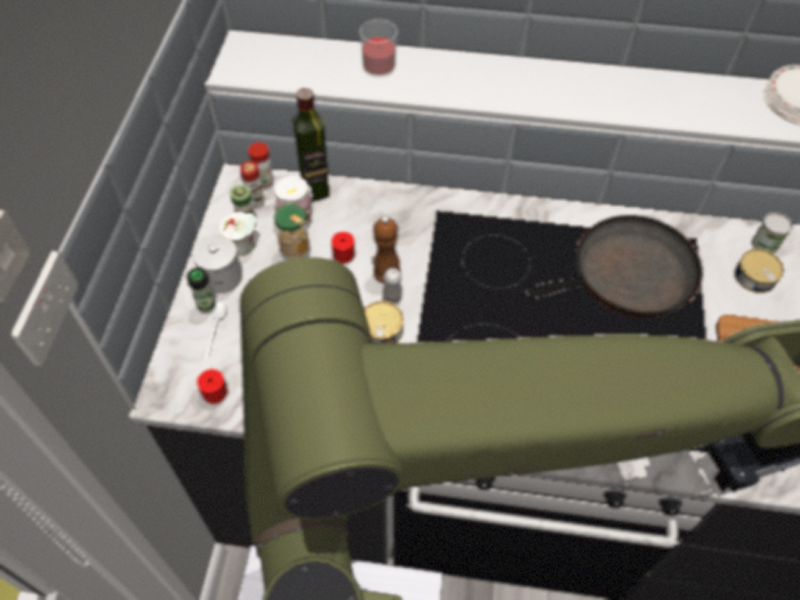

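The top view shows blue sleeves at (285,365) with a large bore and (373,372) with a small bore. The red look-alikes are at (230,392) and (325,210). The white chopper with its spindle is at (291,291), and the tray is at (535,350). The arm blocks most of the side view. By bore size, the sleeve at (285,365) is the wide one and (373,372) the narrow one. I'll confirm that in a crop.

```bash
cat > h.py <<'E'
from rig import bot
import cv2,numpy as np
from scipy.spatial.transform import Rotation as R
def ray(n,u,v,z):
    c=bot.calibration(n);q=np.array(c["rotation"])
    d=R.from_quat(q,scalar_first=True).apply([(u-c["cx"])/c["fx"],(v-c["cy"])/c["fy"],1])
    return c["eye"]+d*(z-c["eye"][2])/d[2]
def blobs(im,m,lo=60):
    n,_,s,c=cv2.connectedComponentsWithStats(m.astype(np.uint8))
    return [(c[i],s[i]) for i in range(1,n) if s[i,4]>lo]
E
python3 - <<'E'
from h import *
im=bot.camera("top");f=im.astype(int)
print(ray("top",253,187,0))
for c,s in blobs(im,(f[...,2]>f[...,0]+60)&(f[...,2]>f[...,1]+40)):
    print("blue",c,s, ray("top",s[0]+s[2]/2-.5,s[1]+s[3]/2-.5,.03))
cr=im[160:262,150:286]
cv2.imwrite("pics/crop1.png",cv2.resize(cr[:,:,::-1],None,fx=5.8,fy=5.8,interpolation=cv2.INTER_CUBIC))
w=(f.min(2)>225).astype(np.uint8); w[:190]=0;w[255:]=0;w[:,:285]=0;w[:,400:]=0
p=cv2.findNonZero(w);r=cv2.minAreaRect(p);print("tray",r,ray("top",*r[0],.02))
print([ray("top",*q,.02)[:2].round(3) for q in cv2.boxPoints(r)])
E
```

```text
[ 0.61254875 -0.02160739  0.        ]
blue [181.032 233.464] [173 226  17  16 125] [0.46804392 0.19650406 0.03      ]
blue [238.29577465 238.29577465] [230 230  17  17 213] [0.45349759 0.02442327 0.03      ]
tray ((342.34405517578125, 224.02645874023438), (106.53143310546875, 48.16539764404297), 4.39870548248291) [ 0.49380177 -0.29362359  0.02      ]
[array([ 0.435, -0.125]), array([ 0.581, -0.139]), array([ 0.554, -0.465]), array([ 0.408, -0.445])]
```

View pics/crop1.png

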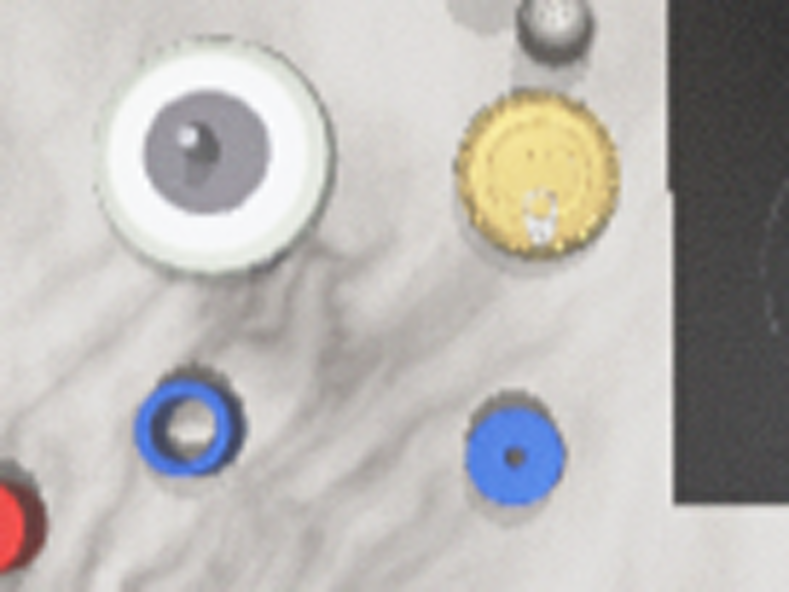

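The crop confirms it: the left sleeve (top ring at crop 187,427) has the wide bore, and the right one (515,456) has the small bore. The chopper's spindle tip is at crop (188,135) and its deck centre is near (217,155). The red part is outside the job.

```bash
python3 - <<'E'
from h import *
for n,u,v,z in(("narrow",515,456,.05),("wide",187,427,.05),("tip",190,137,.095),("deckdisc",207,152,.045),("deck",217,155,.04)):
    print(n,ray("top",150+(u+.5)/5.8-.5,160+(v+.5)/5.8-.5,z).round(4))
E
python3 -m crank '0.095 0 0 0 0 0 0.156;0.095 0 0 0 0 0 0.156;0.095 0 0 0 0 0 0.156;0.095 0 0 0 0 0 0'
```

```text
narrow [0.4528 0.0224 0.05  ]
wide [0.4685 0.1902 0.05  ]
tip [0.6117 0.183  0.095 ]
deckdisc [0.6113 0.1836 0.045 ]
deck [0.6104 0.1792 0.04  ]
t: 0.65
ee_pos: [0.293, -0.5801, 0.4043]
tcp_rot: [-0.0, 1.0, 0.001, -0.0]
contact_force: [0.1, 1.0, -0.9]
finger_gap: 1.001
gripper_force: 0.0
```

```bash
python3 -m crank '0.095 0.016 -0.05 0 0 0 0;0.095 0.016 -0.05 0 0 0 0;0.095 0.016 -0.05 0 0 0 0;0.095 0.016 -0.05 0 0 0 0;0.095 0.016 -0.05 0 0 0 0;0.095 0.016 -0.05 0 0 0 0;0.095 0.016 -0.05 0 0 0 0;0.095 0.016 -0.05 0 0 0 0;0.095 0.016 -0.05 0 0 0 0;0.095 0.016 -0.05 0 0 0 0;0.095 0 -0.05 0 0 0 0;0.095 0 -0.05 0 0 0 0'; python3 -m crank '0.095 0 0 0 0 0 0;0.095 0 0 0 0 0 0'
```

```text
t: 2.15
ee_pos: [0.4529, 0.0215, 0.4047]
tcp_rot: [0.0, 1.0, 0.001, 0.0]
contact_force: [0.2, 0.2, 0.5]
finger_gap: 1.001
gripper_force: 0.0
t: 2.4
ee_pos: [0.4531, 0.0197, 0.4047]
tcp_rot: [0.0, 1.0, 0.001, -0.0]
contact_force: [0.4, -0.6, -0.1]
finger_gap: 0.995
gripper_force: 0.0
```

```bash
python3 -m crank '0.095 0 -0.002 0.05 0 0 0;0.095 0 0 0.05 0 0 0;0.095 0 0 0.05 0 0 0;0.095 0 0 0.03 0 0 0;0.095 0 0 0.023 0 0 0;0.095 0 0 0 0 0 0;0.03 0 0 0 0 0 0;0.03 0 0 0 0 0 0;0.03 0 0 0 0 0 0;0.03 0 0 0 0 0 0;0.03 0 0 0 0 0 0;0.03 0 0 0 0 0 0' 15
```

```text
t: 3.9
ee_pos: [0.4533, 0.0218, 0.202]
tcp_rot: [-0.0, 1.0, -0.0, 0.0]
contact_force: [-0.2, -0.6, 0.8]
finger_gap: 0.518
gripper_force: 15.0
```

```bash
python3 -m crank '0.03 0 0 -0.05 0 0 0;0.03 0 0 -0.05 0 0 0;0.03 0.006 0.046 0 0 0 0;0.03 0.006 0.045 0 0 0 0;0.03 0.006 0.045 0 0 0 0;0.03 0.006 0.045 0 0 0 0;0.03 0.006 0.045 0 0 0 0;0.03 0.006 0.045 0 0 0 0;0.03 0.005 0.045 0 0 0 0;0.03 0 0 0 0 0 0;0.03 0 0 0.045 0 0 0;0.03 0 0 0.025 0 0 0'; python3 -m crank '0.03 0 0 0.01 0 0 0;0.03 0 0 0.005 0 0 0;0.03 0 0 0 0 0 0'
```

```text
t: 5.4
ee_pos: [0.4933, -0.2929, 0.2293]
tcp_rot: [-0.001, 1.0, 0.0, -0.001]
contact_force: [-1.0, 0.9, -0.7]
finger_gap: 0.52
gripper_force: 15.0
t: 5.78
ee_pos: [0.4945, -0.2941, 0.2175]
tcp_rot: [0.0, 1.0, 0.0, 0.0]
contact_force: [-0.2, -0.3, -1.0]
finger_gap: 0.52
gripper_force: 15.0
```

```bash
python3 - <<'E'
from h import *
im=np.hstack([bot.camera("top")[150:300,230:430],bot.camera("side")[200:350,240:440]])
cv2.imwrite("pics/tray.png",cv2.resize(im[:,:,::-1],None,fx=2,fy=2,interpolation=cv2.INTER_CUBIC))
E
```

```text
(no output)
```

View pics/tray.png

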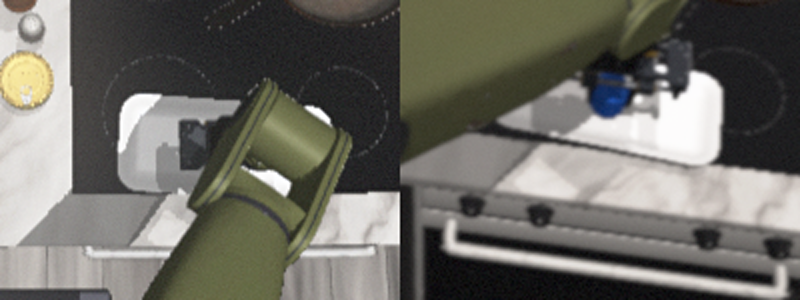

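The side half (right) shows the blue sleeve between the fingers at (610,95), inside the tray outline and just above its floor. I'll lower it to contact.

```bash
python3 -m crank '0.03 0 0 0.004 0 0 0;0.03 0 0 0 0 0 0'; python3 -m crank '0.03 0 0 0.003 0 0 0;0.03 0 0 0 0 0 0'
```

```text
t: 6.12
ee_pos: [0.4946, -0.2946, 0.2137]
tcp_rot: [0.001, 1.0, -0.0, 0.001]
contact_force: [1.3, -1.6, 1.4]
finger_gap: 0.523
gripper_force: 15.0
t: 6.38
ee_pos: [0.495, -0.2948, 0.2131]
tcp_rot: [0.0, 1.0, -0.0, 0.001]
contact_force: [-4.1, 4.0, 15.7]
finger_gap: 0.521
gripper_force: 15.0
```

```bash
python3 -m crank '0.095 0 0 -0.001 0 0 0;0.095 0 0 0 0 0 0;0.095 0 0 0 0 0 0;0.095 0 0 0 0 0 0;0.095 0 0 -0.03 0 0 0;0.095 0 0 -0.06 0 0 0;0.095 0 0 -0.06 0 0 0;0.095 0 0 0 0 0 0'; python3 -m crank '0.095 -0.0026 -0.0484 0 0 0 0;0.095 -0.0026 -0.0484 0 0 0 0;0.095 -0.0026 -0.0484 0 0 0 0;0.095 -0.0026 -0.0484 0 0 0 0;0.095 -0.0026 -0.0484 0 0 0 0;0.095 -0.0026 -0.0484 0 0 0 0;0.095 -0.0026 -0.0484 0 0 0 0;0.095 -0.0026 -0.0484 0 0 0 0;0.095 -0.0026 -0.0484 0 0 0 0;0.095 -0.0026 -0.0484 0 0 0 0;0.095 0 0 0 0 0 0;0.095 0 0 0 0 0 0'
python3 - <<'E'
from h import *
im=np.hstack([bot.camera("top")[150:300,230:430],bot.camera("side")[200:350,240:440]])
cv2.imwrite("pics/tray2.png",cv2.resize(im[:,:,::-1],None,fx=2,fy=2,interpolation=cv2.INTER_CUBIC))
E
```

```text
t: 7.38
ee_pos: [0.4954, -0.2951, 0.3679]
tcp_rot: [0.004, 1.0, -0.0, 0.005]
contact_force: [-0.1, -0.4, -0.1]
finger_gap: 1.0
gripper_force: 0.0
t: 8.88
ee_pos: [0.468, 0.1895, 0.3597]
tcp_rot: [0.001, 1.0, 0.0, -0.001]
contact_force: [0.6, 0.3, 0.2]
finger_gap: 1.001
gripper_force: 0.0
```

View pics/tray2.png

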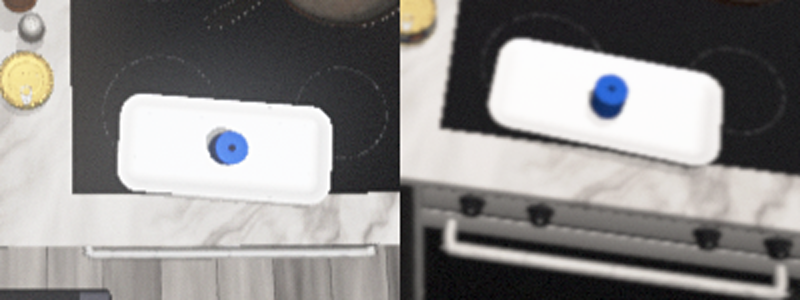

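The narrow sleeve stands in the middle of the tray, at (230,147) in the top view. Next I'll grasp the wide one.

```bash
python3 -m crank '0.095 0 0 0.05 0 0 0;0.095 0 0 0.05 0 0 0;0.095 0 0 0.035 0 0 0;0.095 0 0 0.022 0 0 0;0.095 0 0 0 0 0 0;0.03 0 0 0 0 0 0;0.03 0 0 0 0 0 0;0.03 0 0 0 0 0 0;0.03 0 0 0 0 0 0;0.03 0 0 0 0 0 0' 15;  python3 -m crank '0.03 0 0 -0.045 0 0 0;0.03 0 0 -0.05 0 0 0;0.03 0 0 -0.05 0 0 0;0.03 0 0 0 0 0 0'
```

```text
t: 10.22
ee_pos: [0.4682, 0.1899, 0.204]
tcp_rot: [-0.0, 1.0, -0.0, 0.0]
contact_force: [0.5, 1.4, 1.3]
finger_gap: 0.53
gripper_force: 0.4
t: 10.72
ee_pos: [0.4695, 0.1902, 0.3541]
tcp_rot: [-0.001, 1.0, -0.0, 0.005]
contact_force: [-0.5, -0.7, -1.3]
finger_gap: 0.512
gripper_force: 15.0
```

```bash
python3 -m crank '0.03 0.035 0.002 0 0 0 0;0.03 0.035 0.002 0 0 0 0;0.03 0.035 0.002 0 0 0 0;0.03 0.037 0.001 0 0 0 0;0.03 0 0 0.025 0 0 0;0.03 0 0 0 0 0 0;0.03 0 0 0 0 0 0'
python3 - <<'E'
from h import *
im=bot.camera("side")[120:270,110:310]
cv2.imwrite("pics/sp.png",cv2.resize(im[:,:,::-1],None,fx=4,fy=4,interpolation=cv2.INTER_CUBIC))
c=bot.calibration("side");Rm=R.from_quat(c["rotation"],scalar_first=True)
for p in([.611,.183,.095],[.611,.183,.04],[.611,.183,.127],[.611,.183,.177]):
    q=Rm.inv().apply(np.array(p)-c["eye"]);print(p,(c["fx"]*q[0]/q[2]+c["cx"]-110+.5)*4,(c["fy"]*q[1]/q[2]+c["cy"]-120+.5)*4)
E
```

```text
t: 11.6
ee_pos: [0.6098, 0.1828, 0.323]
tcp_rot: [0.0, 1.0, -0.0, -0.001]
contact_force: [0.8, 0.1, 0.3]
finger_gap: 0.512
gripper_force: 15.0
[0.611, 0.183, 0.095] 306.7783205717287 252.4355137706217
[0.611, 0.183, 0.04] 314.58477844568233 295.19858986707766
[0.611, 0.183, 0.127] 302.00786723007263 226.30339821223538
[0.611, 0.183, 0.177] 294.1900443228619 183.47806548289236
```

View pics/sp.png

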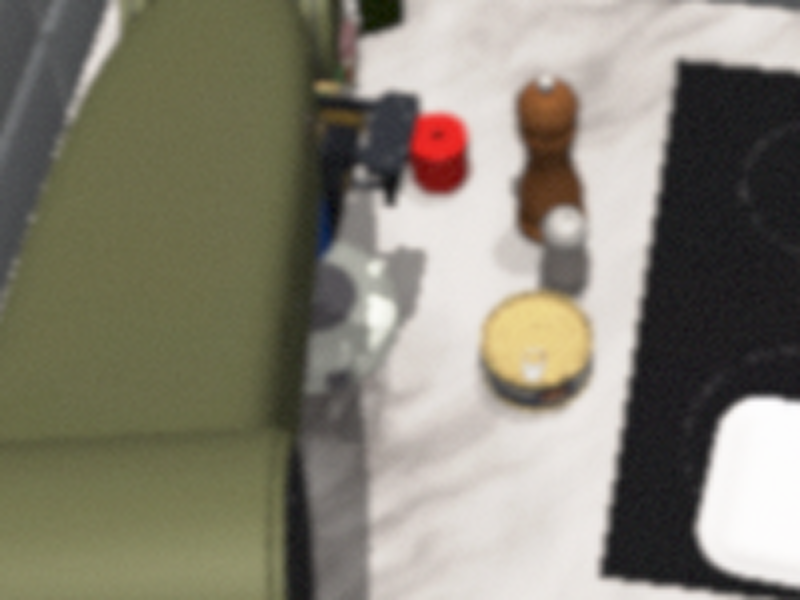

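The arm hides the spindle itself, but the blue sleeve is in the grip at (325,225). I'll lower in steps and watch the force.

```bash
python3 -m crank '0.03 0 0 0.012 0 0 0;0.03 0 0 0.01 0 0 0;0.03 0 0 0.006 0 0 0;0.03 0 0 0.004 0 0 0;0.03 0 0 0 0 0 0'
```

```text
t: 12.28
ee_pos: [0.6101, 0.1827, 0.2913]
tcp_rot: [0.0, 1.0, -0.0, -0.0]
contact_force: [0.5, 0.6, -1.7]
finger_gap: 0.514
gripper_force: 15.0
```

```bash
python3 -m crank '0.03 0 0 0.008 0 0 0;0.03 0 0 0.008 0 0 0;0.03 0 0 0.008 0 0 0;0.03 0 0 0.008 0 0 0;0.03 0 0 0 0 0 0'; python3 -m crank '0.03 0 0 0.006 0 0 0;0.03 0 0 0.004 0 0 0;0.03 0 0 0 0 0 0'
```

```text
t: 12.9
ee_pos: [0.6098, 0.1827, 0.2584]
tcp_rot: [0.0, 1.0, -0.0, -0.001]
contact_force: [0.3, -0.1, -0.8]
finger_gap: 0.512
gripper_force: 15.0
t: 13.28
ee_pos: [0.6101, 0.1827, 0.2493]
tcp_rot: [0.0, 1.0, -0.0, -0.0]
contact_force: [1.0, -0.0, -0.2]
finger_gap: 0.511
gripper_force: 15.0
```

```bash
python3 -m crank '0.03 0 0 0.004 0 0 0;0.03 0 0 0 0 0 0'; python3 -m crank '0.03 0 0 0.003 0 0 0;0.03 0 0 0 0 0 0'
```

```text
t: 13.52
ee_pos: [0.6102, 0.1828, 0.2456]
tcp_rot: [0.0, 1.0, -0.0, -0.0]
contact_force: [0.5, 0.2, -0.8]
finger_gap: 0.511
gripper_force: 15.0
t: 13.78
ee_pos: [0.6107, 0.1828, 0.2452]
tcp_rot: [0.0, 1.0, 0.0, 0.0]
contact_force: [-4.6, -1.4, 8.4]
finger_gap: 0.513
gripper_force: 15.0
```

Contact came at the expected home height. I'll release, retreat and look.

```bash
python3 -m crank '0.095 0 0 -0.001 0 0 0;0.095 0 0 0 0 0 0;0.095 0 0 0 0 0 0;0.095 0 0 0 0 0 0;0.095 0 0 -0.02 0 0 0;0.095 0 0 -0.05 0 0 0;0.095 0 0 -0.05 0 0 0;0.095 0 0 -0.05 0 0 0;0.095 0 0 0 0 0 0'; python3 -m crank '0.095 -0.02 0.05 0 0 0 0;0.095 -0.02 0.05 0 0 0 0;0.095 -0.02 0.05 0 0 0 0;0.095 -0.02 0.05 0 0 0 0;0.095 -0.02 0.05 0 0 0 0;0.095 -0.02 0.05 0 0 0 0;0.095 -0.02 0.05 0 0 0 0;0.095 -0.02 0.05 0 0 0 0;0.095 0 0.05 0 0 0 0;0.095 0 0 0 0 0 0;0.095 0 0 0 0 0 0'
python3 - <<'E'
from h import *
im=np.hstack([bot.camera("top")[150:250,130:260],bot.camera("side")[130:230,130:260]])
cv2.imwrite("pics/end.png",cv2.resize(im[:,:,::-1],None,fx=3,fy=3,interpolation=cv2.INTER_CUBIC))
E
```

```text
t: 14.9
ee_pos: [0.611, 0.183, 0.4224]
tcp_rot: [-0.001, 1.0, -0.0, 0.006]
contact_force: [0.1, 0.4, 0.3]
finger_gap: 0.997
gripper_force: 0.0
t: 16.27
ee_pos: [0.45, -0.2669, 0.4135]
tcp_rot: [-0.0, 1.0, -0.0, -0.0]
contact_force: [0.7, 1.1, 0.3]
finger_gap: 0.999
gripper_force: 0.0
```

View pics/end.png

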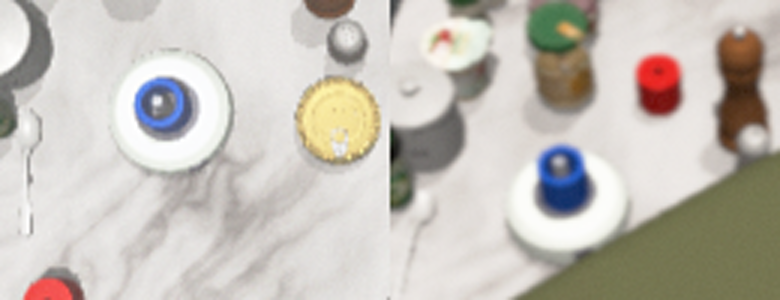

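The wide sleeve stands upright on the chopper deck at (162,105), with the steel spindle showing inside its bore. The job is ready to hand in.

```bash
python3 -c "
from rig import bot
print(bot.finish_job())"
```

```text
the job is handed in; nothing more can be done
None
```

I handed the job in with the wide-bore sleeve fully home on the chopper spindle and the narrow-bore sleeve standing in the tray. Both were released and the arm was clear, at about 16 s of the 53 s allowed; no verdict came back.

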